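# Pack the specimen jars below the rim and strike the box off

## Robot

A 6-joint arm with a two-finger parallel gripper is mounted at the origin on a cart in front of the work surface, level with it; the furniture and walls round the work are solid. World frame = base frame: x ahead of the robot, y to its left, z up, the work surface at z = 0. Lengths are in mm, angles in rad, forces in N, time in s.
With the tool pointing down it reaches from about 350 to 875 mm from the base axis. Payload 4.2 kg.
Tool frame: the origin (TCP) lies between the finger pads; the fingertips stand 17 mm ahead of it and the grasp point (between the pads) lies 2 mm behind it; z points along the fingers, y is the line along which they close (so a half turn about z gives the same grasp; the last joint's range is limited). The gripper opens to 85 mm and grips with 20 to 120 N. Pads are 22 mm wide; open, the fingers measure 114 mm over their backs; the gripper's body (76 mm by 85 mm) begins 54 mm behind the grasp point. The pads swing forward as they close: fully open they stand 13 mm farther back than shut.
Start: joints at [0.259, 0.385, 0.008, 0, -1.194, -0.259], TCP at [624.979, 0.025, 248.312] pointing down, gripper open.
Joint ranges: [-3.14, 3.14], [-1.21, 2.06], [-1.07, 1.41], [-3.16, 2.05], [-2.99, -0.16], [-3.1, 3.1]. Speed limits (rad/s): [2.79, 2.79, 3.14, 3.14, 3.14, 3.14].

## Interface

Orientations are given as a unit quaternion [x, y, z, w].
In Python, from bench import arm, camrig, order gives the robot as it stands (arm), with the cameras (camrig) and the job (order).
- The arm moves only by the shell command python3 jog.py 'ROWS' [OPENING]. ROWS is rows parted by semicolons, their numbers by spaces, 1 to 10 of them, each of 6 numbers: dx, dy, dz in mm, then a rotation vector rx, ry, rz in rad; each row is the pose to reach, as a shift and turn from the pose commanded when the command began, along the tool's axes at that moment; what a row does not reach only later rows make up. A row lasts 1/10 s, in which the tool goes at most 50 mm and 0.15 rad, less where a joint would pass 70% of its speed; a pose out of reach is approached as far as the arm can. OPENING is the finger opening in mm, set as the command begins (- or left out keeps the last). The fingers move at their own pace and stop on an object; the grip force is fixed at half the most. Time passes only in rows, so rows that do not move let the fingers close. It prints the time, the measured TCP pose, the force, the opening and the grip force at its end.
- arm.read_state(): the state, without advancing time (a new reading comes with each control period).
- camrig.get_image(name): name is "scene" or "side" or "wrist"; returns the picture (384x512x3 uint8, blue, green, red); there is no depth.
- camrig.get_calibration(name): a dict with "K" (3x3 intrinsics, pixels), "D" ([k1, k2, p1, p2, k3] as OpenCV has them; the pictures are not rectified), "rvec" (rotation vector, rad) and "tvec" (3), from world to camera coordinates, as OpenCV has them. Camera axes: x right, y down, z forward; pixel columns grow to the right and rows downward; lengths in mm; the calibration is good to about 2 mm. A picture is of the moment at which its call begins: read the wrist's pose just before it. get_calibration takes no time and is no camera call; for the wrist camera it gives the pose at the moment of the call.
- order.job_done(): hands the job in; it is judged then, once.
The state is a dict: "clock": time; "joints": joint angles; "joint_vel": joint speeds; "joint_efforts": joint torques, N m; "position": TCP position; "ee_rot": TCP orientation; "contact_force": force on the tool from outside, world axes, zero at the start; "wrist_torque": the same for the moment, N m; "gripper_width": finger opening in mm; "grasp_force": force on a finger pad.
Only numpy, scipy, OpenCV 4.12 (cv2) and the standard library are available. Lean on these libraries where they do the work, as an engineer would, in place of code of your own. Each camera call takes 0.05 s, during which the arm holds its last target. There are 200 camera calls.

## Task

Pack the three white-capped glass jars standing behind the wooden box into it, one upright in each bay, choosing by bay depth so that no jar stands above the rim; set them down rather than drop them, and never tip them over. Then check by touch: lay the wooden strike board by its grip flat across the rim at the end beside the microscope, sweep it flat along the rim to the other end, and leave it lying there, flush with that end. Leave the other things on the table where they are.

Things in the scene. Friction and masses are not known exactly. Their poses are not given: they have to be found in the camera images.
- box: open light-wood box, fixed, outside 124 (x) by 192 (y), rim 125 mm high; walls 7, bottom 6 mm. Origin: centre of its underside; z up, +y to the end beside the microscope, +x away from the robot. Three bays centred at y = +61, 0, -61 mm, each 110 (x) by 56 (y) inside; the 5 mm dividers end 40 mm below the rim. Cork blocks make the bays 113, 93 and 79 mm deep
- block_low: the thinnest cork floor block lying in one of the box's three bays, 106x52x6 mm; which bay varies. Fixed. Origin: centre of its underside, on the box's bottom, 6 mm above the table; axes as the box's. Its top is the floor of that bay, 113 mm below the rim
- block_mid: the middle cork floor block lying in one of the box's three bays, 106x52x26 mm; which bay varies. Fixed. Origin: centre of its underside, on the box's bottom, 6 mm above the table; axes as the box's. Its top is the floor of that bay, 93 mm below the rim
- block_high: the thickest cork floor block lying in one of the box's three bays, 106x52x40 mm; which bay varies. Fixed. Origin: centre of its underside, on the box's bottom, 6 mm above the table; axes as the box's. Its top is the floor of that bay, 79 mm below the rim
- jar_tall: the tallest of the three glass specimen jars with white screw caps that stand in a row behind the box: 43 mm across (cap and body about the same), 108 high; about 0.13 to 0.26 kg. Origin: centre of its underside, z up. Round: gripped across the cap (topmost 15 mm or more) in any direction
- jar_middle: the middle one of the three glass specimen jars with white screw caps that stand in a row behind the box: 46 mm across (cap and body about the same), 88 high; about 0.13 to 0.26 kg. Origin: centre of its underside, z up. Round: gripped across the cap (topmost 15 mm or more) in any direction
- jar_short: the shortest of the three glass specimen jars with white screw caps that stand in a row behind the box: 47 mm across (cap and body about the same), 74 high; about 0.13 to 0.26 kg. Origin: centre of its underside, z up. Round: gripped across the cap (topmost 15 mm or more) in any direction
- board: wooden strike board lying right of the box, 0.16 kg: sole 150 (x) by 44 (y) by 12 mm, upright flat grip 56 (x) by 24 (y) mm at its middle up to 90 mm above the underside (collar 76x36 at its foot, up to 20 mm). Origin: centre of the underside. On the box its x lies along the box's x; underside then 125 mm up; flush with an end its origin is at box y = +74 or -74 mm
- tape_roll: bystander: roll of pale tape lying flat, 100 mm across, 25 high, behind the jars; not to be moved
- dropper_bottle: bystander: small dropper bottle, 32 mm across, 95 high, behind the jars; not to be moved
- petri_dish: bystander: clear round dish, 60 mm across, 14 high, right of the jars; not to be moved
- magnifier: bystander: magnifying glass with dark handle lying in front of the box, 67x170x11 mm; not to be moved

How it is judged:
By the outcome, as a careful person would: the job done as asked, in the order asked, and still so for the second after the job is handed in, with the robot touching nothing.
It also fails if it takes over 72 s, if anything falls off the work surface, if the arm or the gripper's body presses on something with over 40 N, if the wrist force passes 120 N, or if a joint passes its speed limit or range.

## Working session

There is one attempt and no reset: what is moved stays moved. The work goes in short steps, Python scripts to look and compute and a shell command to move; the robot and the scene stay as the last step left them, time stands still between calls to the robot, and variables do not carry over. Pictures are saved under pics/ and viewed, at most 11 in all, crops included, and the job is handed in when it is done.

```bash
ls; mkdir -p pics; python3 - <<'E'
from bench import arm, camrig, order
import cv2,json
s=arm.read_state();print({k:s[k] for k in('clock','position','ee_rot','gripper_width','contact_force')})
for n in("scene","side","wrist"):
    c=camrig.get_calibration(n);print(n,c)
    cv2.imwrite(f"pics/{n}0.png",camrig.get_image(n))
import numpy as np
a=cv2.imread('pics/scene0.png');b=cv2.imread('pics/side0.png')
cv2.imwrite('pics/s0.png',cv2.resize(a,(800,600)));cv2.imwrite('pics/d0.png',cv2.resize(b,(800,600)))
E
```

```text
bench.py
jog.py
pics
{'clock': 0.0, 'position': array([ 6.24457594e+02, -6.55984540e-03,  2.47243080e+02]), 'ee_rot': array([-0.70702306,  0.70718969,  0.00072084, -0.00078363]), 'gripper_width': 86.00711130401618, 'contact_force': array([-0.10877576,  0.03737564, -0.66962234])}
scene {'K': array([[360.39061626,   0.        , 247.29648926],
       [  0.        , 360.39061626, 196.80307976],
       [  0.        ,   0.        ,   1.        ]]), 'D': array([-0.09740023,  0.        ,  0.        ,  0.        ,  0.        ]), 'rvec': array([ 1.24886769, -2.40442046,  0.86842893]), 'tvec': array([ 90.64886098, 494.43929905, 513.84254352])}
side {'K': array([[467.21530667,   0.        , 256.35983183],
       [  0.        , 467.21530667, 191.76937114],
       [  0.        ,   0.        ,   1.        ]]), 'D': array([-0.03165146,  0.        ,  0.        ,  0.        ,  0.        ]), 'rvec': array([ 2.18091777, -0.04161503,  0.04676421]), 'tvec': array([-528.65015257, -128.12374875, 1162.37976118])}
wrist {'K': array([[309.20750481,   0.        , 251.50460984],
       [  0.        , 309.20750481, 191.26453718],
       [  0.        ,   0.        ,   1.        ]]), 'D': array([-0.00624439,  0.        ,  0.        ,  0.        ,  0.        ]), 'rvec': array([-8.09196415e-04,  3.11047444e+00,  4.28692701e-01]), 'tvec': array([624.06937467, -35.24507639, 377.33581462])}
```

View pics/s0.png

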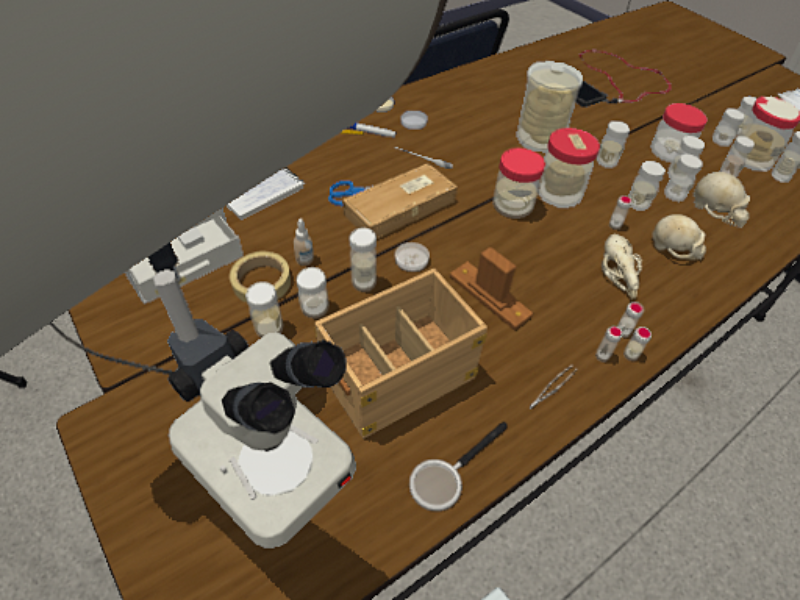

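View pics/d0.png

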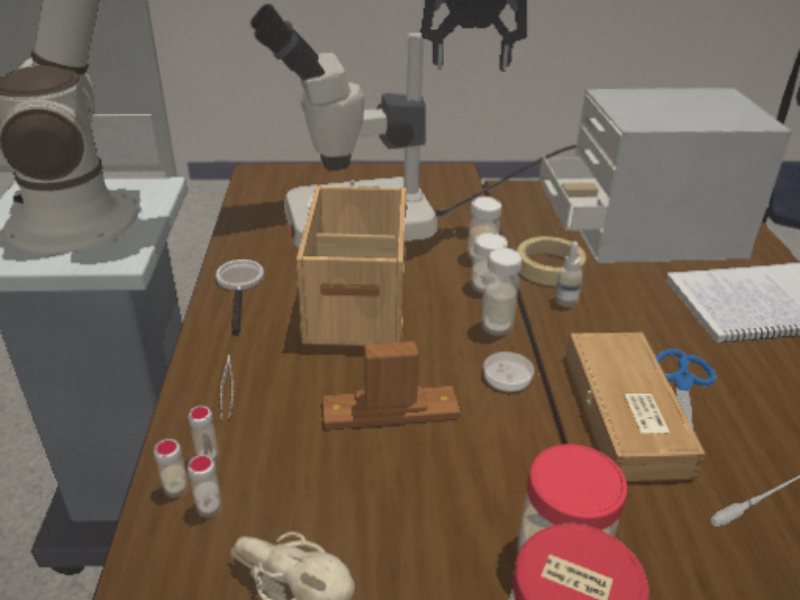

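View pics/wrist0.png

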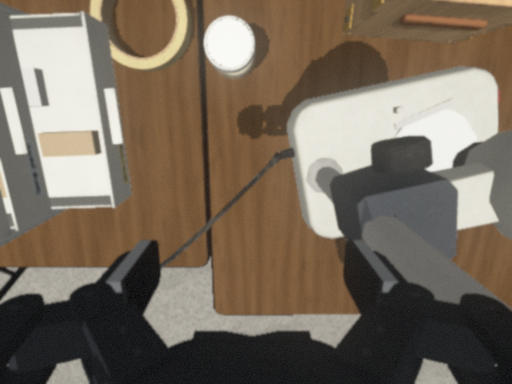

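Scene (800 px scale): the jar caps are at about (263,293), (311,278) and (362,238). The box rim corners are at (317,322), (433,271), (487,325) and (358,392), and the board grip is at (495,270). The side view matches. The wrist view shows one cap, at (229,42).

```bash
cat > h.py <<'E'
import cv2,numpy as np
from bench import arm, camrig, order
def cal(n):
    c=camrig.get_calibration(n);R=cv2.Rodrigues(np.array(c['rvec']))[0];t=np.array(c['tvec']);return dict(K=np.array(c['K']),D=np.array(c['D']),R=R,t=t,C=-R.T@t)
def ray(c,uv):
    u=cv2.undistortPoints(np.array(uv,float).reshape(-1,1,2),c['K'],c['D']).reshape(-1,2)
    d=np.c_[u,np.ones(len(u))]@c['R'];return d/np.linalg.norm(d,axis=1)[:,None]
def plane(c,uv,z):
    d=ray(c,uv);return c['C']+d*((z-c['C'][2])/d[:,2])[:,None]
def tri(cs,uvs):
    A=0;b=0
    D=[ray(c,[u])[0] for c,u in zip(cs,uvs)]
    for c,d in zip(cs,D):
        P=np.eye(3)-np.outer(d,d);A=A+P;b=b+P@c['C']
    X=np.linalg.solve(A,b);return X,[round(float(np.linalg.norm(np.cross(X-c['C'],d))),1) for c,d in zip(cs,D)]
def proj(c,X): return cv2.projectPoints(np.array(X,float).reshape(-1,1,3),c['R'],c['t'],c['K'],c['D'])[0].reshape(-1,2)
E
python3 - <<'E'
from h import *
np.set_printoptions(suppress=True,precision=1)
S,D,W=[cal(n) for n in('scene','side','wrist')]
k=.64
sc=dict(j0=(263,293),j1=(311,278),j2=(362,238),c0=(317,322),c1=(433,271),c2=(487,325),c3=(358,392),grip=(497,252))
sd=dict(j0=(486,206),j1=(489,242),j2=(503,259),c0=(405,188),c1=(404,258),c2=(303,260),c3=(315,187),grip=(391,347))
for n in sc:
    print(n,*tri([S,D],[np.array(sc[n])*k,np.array(sd[n])*k]))
print('wristcam',W['C'],W['R'][2])
E
```

```text
j0 [ 644.2 -122.2   82.8] [0.7, 0.7]
j1 [ 639.  -200.4   69.9] [0.4, 0.4]
j2 [ 639.5 -295.6  101.8] [0.5, 0.5]
c0 [ 524.9 -146.2  123.2] [1.6, 1.6]
c1 [ 512.3 -329.4  123.1] [3.6, 3.6]
c2 [ 395.4 -328.3  121.6] [3.3, 3.3]
c3 [ 403.9 -132.8  120.5] [1.2, 1.2]
grip [ 498.8 -454.1   95.2] [3.2, 3.2]
wristcam [624.8 -67.7 371.9] [-0.   0.3 -1. ]
```

Tool axes are x = -y, y = -x and z = -z in world terms. Next I'll move the wrist over the scene and take two wrist views.

```bash
cat > snap.py <<'E'
import sys,pickle
from h import *
n=sys.argv[1]; print(arm.read_state()['position']); c=cal('wrist'); im=camrig.get_image('wrist')
cv2.imwrite(f'pics/{n}.png',im); pickle.dump(c,open(f'pics/{n}.pkl','wb'))
E
python3 jog.py '50 20 -10 0 0 0; 100 40 -20 0 0 0; 150 60 -30 0 0 0; 200 80 -40 0 0 0; 200 80 -40 0 0 0; 200 80 -40 0 0 0;200 80 -40 0 0 0' && python3 snap.py w1 && python3 jog.py '50 0 0 0 0 0; 100 0 0 0 0 0; 130 0 0 0 0 0; 130 0 0 0 0 0;130 0 0 0 0 0;130 0 0 0 0 0' && python3 snap.py w2
python3 -c "
import cv2,numpy as np
a=np.hstack([cv2.imread('pics/w1.png'),cv2.imread('pics/w2.png')]);cv2.imwrite('pics/w12.png',cv2.resize(a,(800,300)))"
```

```text
clock: 0.85
position: [544.8, -200.1, 288.0]
ee_rot: [-0.707, 0.707, 0.0, 0.0]
contact_force: [0.1, -0.2, -0.9]
gripper_width: 85.3
grasp_force: 0.0
[ 544.76173623 -200.05734152  287.97325293]
clock: 1.5
position: [545.5, -328.5, 288.0]
ee_rot: [0.708, -0.706, -0.0, 0.0]
contact_force: [-0.7, 0.6, 0.5]
gripper_width: 85.5
grasp_force: 0.0
[ 545.48566036 -328.48197646  287.99798011]
```

View pics/w2.png

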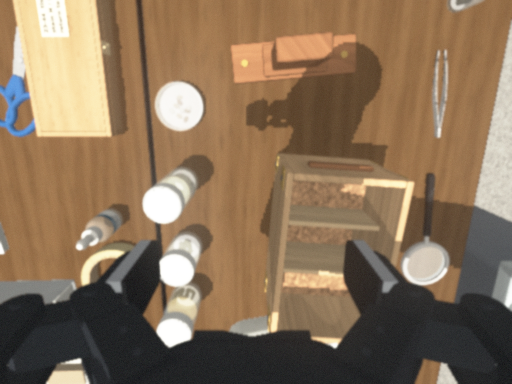

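w2: tall cap at (163,204), short at (178,268), middle at (175,330). The board is at (295,57), and the box's near end has rim corners at about (280,160) and (412,183). I need w1 for the box interior.

View pics/w1.png

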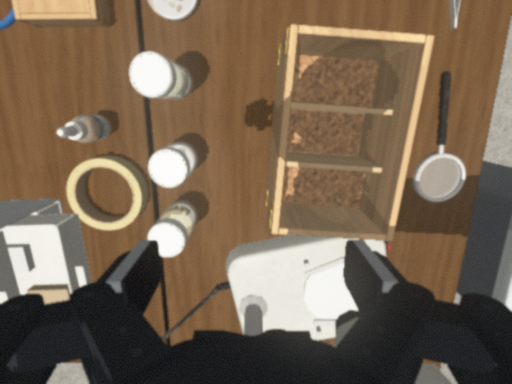

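```bash
cat > caps.py <<'E'
import pickle,sys
from h import *
np.set_printoptions(suppress=True,precision=1)
for n in('w1','w2'):
    im=cv2.imread(f'pics/{n}.png');c=pickle.load(open(f'pics/{n}.pkl','rb'))
    hsv=cv2.cvtColor(im,cv2.COLOR_BGR2HSV);m=((hsv[...,1]<30)&(hsv[...,2]>165)).astype(np.uint8)*255
    m=cv2.morphologyEx(m,cv2.MORPH_OPEN,np.ones((5,5),np.uint8))
    for k in cv2.findContours(m,cv2.RETR_EXTERNAL,cv2.CHAIN_APPROX_NONE)[0]:
        if cv2.contourArea(k)>300 and len(k)>4:
            e=cv2.minEnclosingCircle(k);el=cv2.fitEllipse(k);print(n,np.array(e[0]),e[1],'ell',np.array(el[0]),np.array(el[1]),cv2.contourArea(k))
E
python3 caps.py
```

```text
w1 [ 68.  378.2] 18.619653701782227 ell [ 68.8 374.4] [21.1 38.2] 544.5
w1 [293.5 282.7] 67.5671615600586 ell [295.7 286.1] [ 98.6 127.8] 8889.5
w1 [ 36. 255.] 43.27827072143555 ell [ 37.4 255.7] [58.2 76.7] 3004.0
w1 [166. 239.] 18.973764419555664 ell [167.1 238.6] [30.8 37.8] 868.5
w1 [167.  168.4] 20.353342056274414 ell [167.5 167.7] [36.6 39.5] 1133.0
w1 [150.9  73.8] 23.549570083618164 ell [150.4  74.1] [41.4 46.2] 1502.0
w1 [510.  98.] 67.00756072998047 ell [499.9 138.4] [ 22.2 179.4] 1856.5
w1 [173.    1.5] 22.051176071166992 ell [173.1   7.9] [19.9 47. ] 621.5
w2 [173.9 331.8] 17.283737182617188 ell [173.5 331.1] [26.9 33.8] 702.0
w2 [175.3 269.7] 18.50813102722168 ell [176.  269.5] [32.5 35.5] 900.5
w2 [185.2 248.5] 14.580275535583496 ell [186.3 245.3] [20.3 30.4] 422.0
w2 [165.9 199.1] 24.95561408996582 ell [164.1 201.4] [37.2 47.1] 1327.0
w2 [179.6 105.3] 24.301067352294922 ell [179.2 105.6] [45.2 48. ] 1699.5
w2 [510.  127.5] 92.50550079345703 ell [496.  182.7] [ 30.3 246.9] 3459.0
w2 [54.5 18.3] 21.64175033569336 ell [53.6 18.7] [27.9 42.1] 819.0
```

w1 shows the box clearly, with rim corners at about (290,25), (433,35), (393,238) and (272,233). The cork right edges are near u = 378, 363 and 367. I'll enlarge to read the edges precisely.

```bash
python3 -c "
import cv2,numpy as np
a=cv2.imread('pics/w1.png')[15:247,262:442];b=cv2.imread('pics/w2.png')[20:220,225:425]
a=cv2.resize(a,None,fx=2.5,fy=2.5,interpolation=cv2.INTER_CUBIC);b=cv2.resize(b,None,fx=1.7,fy=1.7,interpolation=cv2.INTER_CUBIC)
o=np.zeros((600,800,3),np.uint8);o[:a.shape[0],:450]=a;o[:b.shape[0],455:455+b.shape[1]]=b;cv2.imwrite('pics/z1.png',cv2.convertScaleAbs(o,alpha=1.3,beta=15))"
```

```text
(no output)
```

View pics/z1.png

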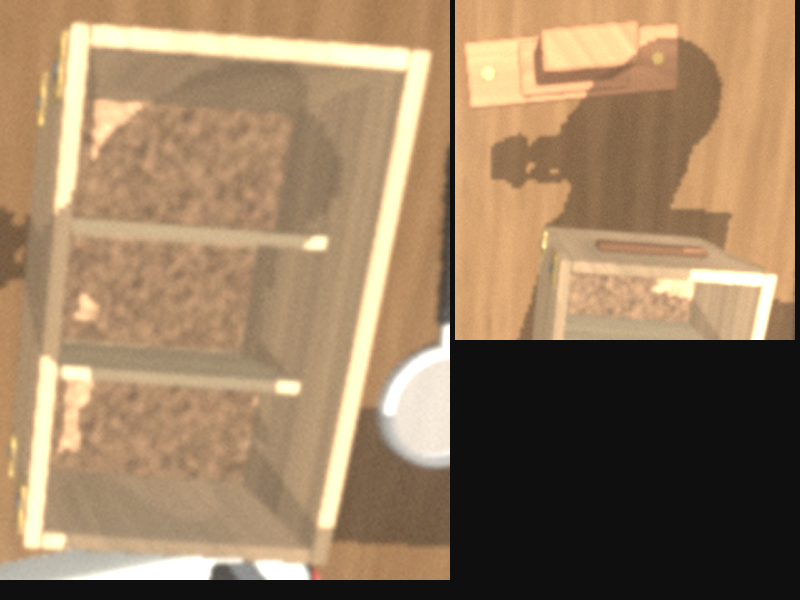

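The zoom gives the rim outer corners (2.5x crop) as (75,22), (431,50), (329,562) and (22,546). The right cork edges are about (293,108)-(277,225), (255,248)-(246,352) and (258,390)-(249,475). The board sole corners are visible in the right crop.

```bash
python3 - <<'E'
import pickle
from h import *
np.set_printoptions(suppress=True,precision=1)
A,B=[pickle.load(open(f'pics/{n}.pkl','rb')) for n in('w1','w2')]
a=lambda p:np.array(p)/2.5+[262-.3,15-.3]
b=lambda p:np.array(p)/1.7+[225-455/1.7-.2,20-.2]
print('rim tri',*tri([A,B],[a((431,50)),b((776,274))]),*tri([A,B],[a((75,22)),b((558,262))]))
R=plane(A,[a(p) for p in((75,22),(431,50),(329,562),(22,546))],125)[:,:2];print(R,[np.linalg.norm(R[i]-R[i-1]) for i in range(4)])
ctr=R.mean(0);ey=(R[3]-R[0]+R[2]-R[1]);yaw=np.arctan2(-ey[0],ey[1]);ex=(R[0]-R[1]+R[3]-R[2]);print('ctr',ctr,'yaw',yaw,np.arctan2(ex[1],ex[0]))
yaw=(yaw*3+np.arctan2(ex[1],ex[0])*2)/5
M=np.array([[np.cos(yaw),-np.sin(yaw)],[np.sin(yaw),np.cos(yaw)]])
for nm,ps in(('-61',((290,120),(285,165),(279,215))),('0',((254,260),(250,300),(247,345))),('61',((258,395),(254,430),(250,470)))):
    for z in(12,32,46):
        q=(plane(A,[a(p) for p in ps],z)[:,:2]-ctr)@M;print(nm,z,'box x should be -53:',q[:,0])
for nm,ps,t in(('-61',((120,100),(280,110)),-87),('61',((80,470),(240,482)),87)):
    for z in(12,32,46): print(nm,z,'y should be',t,((plane(A,[a(p) for p in ps],z)[:,:2]-ctr)@M)[:,1])
for n,u,v in(('mid',(167,238.6),(173.5,331.3)),('short',(167.4,168),(176,269.3)),('tall',(150.6,74),(164,201.5))):
    for h in[0]: print(n,*tri([A,B],[u,v]))
for n,u,v,z in(('mid',(167,238.6),(173.5,331.3),88),('short',(167.4,168),(176,269.3),74),('tall',(150.6,74),(164,201.5),108)):
    print(n,plane(A,[u],z),plane(B,[v],z))
# board
P=plane(B,[b(p) for p in((466,44),(470,107),(678,90),(676,26))],12);print('sole',P,P.mean(0))
G=plane(B,[b(p) for p in((542,30),(636,22),(637,48),(544,71))],90);print('grip top',G,G.mean(0))
E
```

```text
rim tri [ 388.5 -325.3  122.3] [0.1, 0.1] [ 512.2 -332.8  126.4] [1.1, 1.1]
[[ 511.  -333.1]
 [ 389.9 -324.8]
 [ 401.3 -136.2]
 [ 525.6 -143.3]] [np.float64(190.42925096603557), np.float64(121.38501631366195), np.float64(188.9473416766263), np.float64(124.55557836144298)]
ctr [ 456.9 -234.3] yaw -0.06884866666885212 -0.06266510375717724
-61 12 box x should be -53: [-58.9 -60.1 -61.2]
-61 32 box x should be -53: [-51.5 -52.6 -53.6]
-61 46 box x should be -53: [-46.3 -47.4 -48.4]
0 12 box x should be -53: [-52.3 -53.5 -55.7]
0 32 box x should be -53: [-45.2 -46.3 -48.4]
0 46 box x should be -53: [-40.2 -41.3 -43.3]
61 12 box x should be -53: [-65.8 -66.8 -68.3]
61 32 box x should be -53: [-58.  -59.  -60.4]
61 46 box x should be -53: [-52.6 -53.5 -54.9]
-61 12 y should be -87 [-89.3 -90.1]
-61 32 y should be -87 [-86.2 -87. ]
-61 46 y should be -87 [-84.1 -84.8]
61 12 y should be 87 [97.2 98.3]
61 32 y should be 87 [91. 92.]
61 46 y should be 87 [86.6 87.6]
mid [ 643.5 -117.6   82. ] [0.7, 0.7]
short [ 639.3 -198.5   69.1] [0.4, 0.4]
tall [ 640.  -295.8   97.4] [1.2, 1.2]
mid [[ 641.  -120.4   88. ]] [[ 642.4 -122.6   88. ]]
short [[ 638.4 -199.5   74. ]] [[ 637.5 -201.4   74. ]]
tall [[ 638.1 -294.8  108. ]] [[ 635.7 -299.3  108. ]]
sole [[ 569.8 -463.3   12. ]
 [ 567.5 -421.5   12. ]
 [ 418.6 -433.6   12. ]
 [ 423.9 -475.3   12. ]] [ 495.  -448.4   12. ]
grip top [[ 522.5 -457.6   90. ]
 [ 470.1 -461.8   90. ]
 [ 468.6 -448.5   90. ]
 [ 520.8 -436.2   90. ]] [ 495.5 -451.    90. ]
```

The bays come out clearly: y=-61 has the 93 mm floor (middle jar), y=0 the 113 mm floor (tall jar), and y=+61 the 79 mm floor (short jar). Next I'll work in the box frame with the tool turned to box yaw, and check clearance to the microscope and dropper.

```bash
cat >> h.py <<'E'
YAW=-.066;CTR=np.array([457.2,-234.3])
M=np.array([[np.cos(YAW),-np.sin(YAW)],[np.sin(YAW),np.cos(YAW)]])
def box(p): p=np.array(p,float);return np.r_[(p[:2]-CTR)@M,p[2]]
E
cat > go.py <<'E'
import sys
from h import *
from scipy.spatial.transform import Rotation as Ro
np.set_printoptions(suppress=True,precision=3)
s=arm.read_state();R=Ro.from_quat(s['ee_rot'])
print('box pos',box(s['position']),'clock',s['clock'])
for a in sys.argv[1:]:
    t=np.array(eval(a),float);w=np.r_[CTR+M@t[:2],t[2]]
    Rt=Ro.from_euler('z',YAW+(t[3] if len(t)>3 else 0))*Ro.from_quat([-.70711,.70711,0,0])
    print(a,'rows:',R.inv().apply(w-s['position']),(R.inv()*Rt).as_rotvec())
E
python3 go.py "(180,-50,200)"; python3 - <<'E'
import pickle
from h import *
np.set_printoptions(suppress=True,precision=1)
S,D=[cal(n) for n in('scene','side')]
for n,s,d in(('ocA',(258,405),(262,18)),('ocB',(325,362),(262,18)),('head',(262,432),(335,160)),('pole',(163,252),(413,38)),('dropper',(301,224),(575,245))):
    X,e=tri([S,D],[np.array(s)*.64,np.array(d)*.64]);print(n,X,e,box(X))
for n,p in(('mid',(642,-121.5,88)),('short',(638.5,-200,74)),('tall',(638,-296,108)),('board',(495,-449.5,0))):print(n,box(p))
E
```

```text
box pos [ 94.314 -88.075 288.269] clock 1.55
(180,-50,200) rows: [-32.124 -88.096  88.263] [0.    0.    0.068]
ocA [336.6  -1.2 314.9] [4.4, 4.4] [-135.7  224.6  314.9]
ocB [339.8 -62.3 327.1] [0.9, 0.9] [-128.5  163.9  327.1]
head [428.4 -14.  107.7] [1.9, 1.9] [-43.3 217.9 107.7]
pole [550.1  -4.2 297. ] [13.1, 13.1] [ 77.5 235.7 297. ]
dropper [ 742.2 -241.6   86.1] [3.0, 3.0] [284.8  11.5  86.1]
mid [177.  124.7  88. ]
short [178.6  46.2  74. ]
tall [184.5 -49.6 108. ]
board [  51.9 -212.2    0. ]
```

Clearances look workable. First is the tall jar, approached from above.

```bash
python3 go.py "(184.5,-49.6,200)" "(184.5,-49.6,100)"; python3 jog.py '-15 -45 40 0 0 0.03; -32 -92 88 0 0 0.068; -32 -92 88 0 0 0.068; -32 -92 88 0 0 0.068; -32 -92 88 0 0 0.068' 85; python3 snap.py t1;  python3 go.py "(184.5,-49.6,100)"; python3 - <<'E'
import pickle
from h import *
c=pickle.load(open('pics/t1.pkl','rb'));im=cv2.imread('pics/t1.png')
print(c['C'],proj(c,[[638,-296,108]]))
hsv=cv2.cvtColor(im,cv2.COLOR_BGR2HSV);m=((hsv[...,1]<30)&(hsv[...,2]>165)).astype(np.uint8)*255
m=cv2.morphologyEx(m,cv2.MORPH_OPEN,np.ones((5,5),np.uint8))
for k in cv2.findContours(m,cv2.RETR_EXTERNAL,cv2.CHAIN_APPROX_NONE)[0]:
    if cv2.contourArea(k)>300: e=cv2.fitEllipse(k);print(e[0],e[1],cv2.boundingRect(k),[plane(c,[e[0]],z)[0] for z in(74,88,108)])
E
```

```text
box pos [ 94.314 -88.075 288.269] clock 1.55
(184.5,-49.6,200) rows: [-32.217 -92.613  88.262] [0.    0.    0.068]
(184.5,-49.6,100) rows: [-32.194 -92.628 188.262] [0.    0.    0.068]
clock: 2.05
position: [637.4, -296.6, 199.9]
ee_rot: [-0.684, 0.73, 0.0, -0.001]
contact_force: [0.1, 0.4, 0.8]
gripper_width: 84.9
grasp_force: 0.0
[ 637.35871548 -296.57153802  199.90629724]
box pos [183.903 -50.988 201.409] clock 2.1
(184.5,-49.6,100) rows: [ -1.472  -0.488 101.408] [-0.001 -0.001 -0.   ]
[ 633.06245685 -364.10384251  324.36011839] [[250.44767135 201.12329355]]
(255.41213989257812, 287.57513427734375) (42.13661193847656, 45.556732177734375) (233, 267, 46, 43) [array([ 639.67663729, -201.60782635,   74.        ]), array([ 639.30677596, -210.69451412,   88.        ]), array([ 638.77840263, -223.67549665,  108.        ])]
(255.65065002441406, 253.2167205810547) (25.315671920776367, 39.263912200927734) (238, 240, 37, 25) [array([ 637.33307972, -236.42898222,   74.        ]), array([ 637.09426884, -243.56849012,   88.        ]), array([ 636.75311044, -253.76778713,  108.        ])]
(10.1
[... 335 characters left out ...]
222, 174, 55, 53) [array([ 640.02634218, -286.05257416,   74.        ]), array([ 639.63692554, -290.41715812,   88.        ]), array([ 639.08061607, -296.65227806,  108.        ])]
(245.56744384765625, 71.36329650878906) (59.828948974609375, 63.76127624511719) (216, 40, 60, 64) [array([ 635.71813127, -388.53893272,   74.        ]), array([ 635.56962741, -387.17253593,   88.        ]), array([ 635.35747906, -385.22054051,  108.        ])]
(33.86991500854492, 25.862545013427734) (15.622424125671387, 55.31511688232422) (27, 0, 16, 48) [array([ 788.54744494, -430.06850651,   74.        ]), array([ 779.85281   , -426.37979881,   88.        ]), array([ 767.43190294, -421.11021638,  108.        ])]
```

The cap is confirmed at (639,-296.6), so I'll descend, grip and lift.

```bash
python3 jog.py '0 -2 40 0 0 0; 0 -2 75 0 0 0; 0 -2 100 0 0 0; 0 -2 100 0 0 0; 0 -2 100 0 0 0' && python3 jog.py '0 0 0 0 0 0;0 0 0 0 0 0;0 0 0 0 0 0;0 0 0 0 0 0;0 0 0 0 0 0;0 0 0 0 0 0' 30 && python3 jog.py '0 0 -15 0 0 0;0 0 -50 0 0 0;0 0 -95 0 0 0;0 0 -130 0 0 0;0 0 -145 0 0 0;0 0 -145 0 0 0'; python3 go.py "(0,0,245)" "(0,0,115)"
```

```text
clock: 2.6
position: [639.5, -298.8, 102.7]
ee_rot: [-0.683, 0.731, -0.001, 0.0]
contact_force: [0.7, 0.4, -0.3]
gripper_width: 85.0
grasp_force: 0.0
clock: 3.2
position: [639.8, -298.6, 102.5]
ee_rot: [-0.683, 0.731, -0.001, 0.0]
contact_force: [-1.7, 0.9, 5.7]
gripper_width: 38.6
grasp_force: 60.6
clock: 3.8
position: [640.0, -298.4, 249.3]
ee_rot: [-0.683, 0.731, -0.003, 0.002]
contact_force: [-0.1, 0.3, -2.3]
gripper_width: 38.2
grasp_force: 60.8
box pos [186.621 -51.933 249.296] clock 3.8
(0,0,245) rows: [-51.577 186.745   3.018] [-0.006 -0.001 -0.002]
(0,0,115) rows: [-51.744 187.588 133.015] [-0.006 -0.001 -0.002]
```

```bash
python3 jog.py '-10 35 0 0 0 0; -25 80 0 0 0 0; -40 125 0 0 0 0; -48 165 0 0 0 0; -52 187 0 0 0 0; -52 187 0 0 0 0;-52 187 0 0 0 0'; python3 go.py "(0,0,120)"; python3 - <<'E'
from h import *
w=camrig.get_image('wrist');d=camrig.get_image('side')
cv2.imwrite('pics/m1.png',np.hstack([cv2.resize(w,(400,300)),cv2.resize(d[:230,150:456],(400,300))]))
E
```

```text
clock: 4.5
position: [455.4, -233.3, 244.7]
ee_rot: [-0.683, 0.731, 0.0, -0.0]
contact_force: [0.8, 0.6, -1.4]
gripper_width: 38.2
grasp_force: 61.0
box pos [ -1.829   0.867 244.685] clock 4.5
(0,0,120) rows: [  0.908  -1.95  124.683] [ 0.001  0.    -0.002]
```

View pics/m1.png

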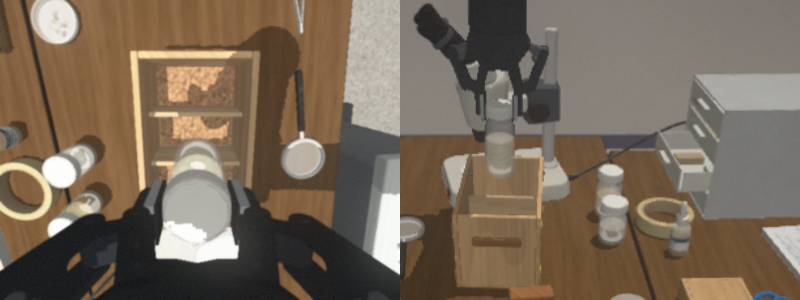

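The jar hangs upright over the middle bay, with no contact. Lowering.

```bash
python3 jog.py '2 -2 20 0 0 0; 2 -2 55 0 0 0; 2 -2 90 0 0 0; 2 -2 115 0 0 0; 2 -2 125 0 0 0;2 -2 125 0 0 0' && python3 jog.py '0 0 2 0 0 0;0 0 3 0 0 0;0 0 4 0 0 0;0 0 5 0 0 0;0 0 6 0 0 0;0 0 6 0 0 0'
```

```text
clock: 5.2
position: [457.6, -235.7, 118.6]
ee_rot: [-0.683, 0.731, 0.002, -0.001]
contact_force: [-1.0, 0.5, -1.8]
gripper_width: 38.2
grasp_force: 61.0
clock: 5.8
position: [457.9, -235.7, 114.5]
ee_rot: [-0.683, 0.731, -0.0, 0.0]
contact_force: [0.9, -0.6, -0.6]
gripper_width: 38.7
grasp_force: 61.1
```

```bash
python3 jog.py '0 0 1 0 0 0;0 0 1 0 0 0;0 0 1 0 0 0'; python3 jog.py '0 0 0 0 0 0;0 0 0 0 0 0;0 0 0 0 0 0' 62; python3 jog.py '0 0 -10 0 0 0;0 0 -40 0 0 0;0 0 -80 0 0 0;0 0 -120 0 0 0;0 0 -120 0 0 0;0 0 -120 0 0 0'; python3 go.py "(178.6,46,160)" "(178.6,46,66)"
```

```text
clock: 6.1
position: [458.0, -235.9, 114.4]
ee_rot: [-0.683, 0.731, -0.0, -0.0]
contact_force: [-2.0, 1.7, 4.5]
gripper_width: 38.2
grasp_force: 61.7
clock: 6.4
position: [457.9, -235.7, 113.3]
ee_rot: [-0.683, 0.731, -0.0, 0.0]
contact_force: [0.0, 0.6, -0.5]
gripper_width: 62.0
grasp_force: 0.0
clock: 7.0
position: [458.2, -235.6, 234.9]
ee_rot: [-0.683, 0.731, -0.001, 0.001]
contact_force: [-0.4, 0.0, -0.6]
gripper_width: 62.0
grasp_force: 0.0
box pos [  1.044  -1.273 234.888] clock 7.0
(178.6,46,160) rows: [ -47.657 -177.198   75.49 ] [-0.003 -0.    -0.002]
(178.6,46,66) rows: [ -47.66  -176.878  169.49 ] [-0.003 -0.    -0.002]
```

Contact was at 4.5 N on the floor, then released cleanly. Now the short jar.

```bash
python3 jog.py '-15 -40 0 0 0 0; -25 -85 0 0 0 0; -40 -130 25 0 0 0; -46 -165 50 0 0 0; -46 -178 70 0 0 0; -46 -178 100 0 0 0; -46 -178 100 0 0 0' 85 && python3 snap.py t2; python3 go.py "(180,45.4,66)"; python3 - <<'E'
import pickle
from h import *
c=pickle.load(open('pics/t2.pkl','rb'));im=cv2.imread('pics/t2.png')
hsv=cv2.cvtColor(im,cv2.COLOR_BGR2HSV);m=((hsv[...,1]<30)&(hsv[...,2]>165)).astype(np.uint8)*255
m=cv2.morphologyEx(m,cv2.MORPH_OPEN,np.ones((5,5),np.uint8))
for k in cv2.findContours(m,cv2.RETR_EXTERNAL,cv2.CHAIN_APPROX_NONE)[0]:
    if cv2.contourArea(k)>300: e=cv2.fitEllipse(k);print(np.round(e[0]),np.round(e[1]),[np.round(plane(c,[e[0]],z)[0]) for z in(74,88)])
E
```

```text
clock: 7.7
position: [634.9, -200.9, 126.3]
ee_rot: [-0.682, 0.731, 0.006, -0.004]
contact_force: [-1.3, -0.6, -1.2]
gripper_width: 84.8
grasp_force: 0.0
[ 634.94379504 -200.94709963  126.25333206]
box pos [176.682  44.496 129.599] clock 7.75
(180,45.4,66) rows: [-0.889 -3.843 63.57 ] [ 0.008  0.    -0.002]
[433. 373.] [25. 43.] [array([511., -73.,  74.]), array([521., -89.,  88.])]
[247. 326.] [18. 51.] [array([ 642., -124.,   74.]), array([ 642., -136.,   88.])]
[243. 220.] [68. 70.] [array([ 639., -201.,   74.]), array([ 639., -206.,   88.])]
[246. 180.] [22. 47.] [array([ 636., -226.,   74.]), array([ 636., -229.,   88.])]
[ 69. 165.] [27. 34.] [array([ 737., -242.,   74.]), array([ 728., -244.,   88.])]
```

```bash
python3 jog.py '0 -2 25 0 0 0; 0 -2 50 0 0 0; 0 -2 66 0 0 0; 0 -2 66 0 0 0; 0 -2 66 0 0 0' && python3 jog.py '0 0 0 0 0 0;0 0 0 0 0 0;0 0 0 0 0 0;0 0 0 0 0 0;0 0 0 0 0 0;0 0 0 0 0 0' 30 && python3 jog.py '0 0 -15 0 0 0;0 0 -50 0 0 0;0 0 -95 0 0 0;0 0 -130 0 0 0;0 0 -145 0 0 0;0 0 -145 0 0 0'; python3 go.py "(0,61,212)" "(0,61,115)"
```

```text
clock: 8.25
position: [641.2, -202.4, 69.1]
ee_rot: [-0.683, 0.731, -0.001, 0.0]
contact_force: [0.3, -0.4, -0.1]
gripper_width: 84.8
grasp_force: 0.0
clock: 8.85
position: [640.8, -202.2, 69.0]
ee_rot: [-0.683, 0.731, -0.001, 0.0]
contact_force: [-2.2, -0.3, 6.2]
gripper_width: 41.5
grasp_force: 60.1
clock: 9.45
position: [641.8, -202.1, 216.3]
ee_rot: [-0.683, 0.731, -0.003, 0.002]
contact_force: [0.1, 0.1, -2.5]
gripper_width: 41.7
grasp_force: 61.0
box pos [182.121  44.274 216.301] clock 9.45
(0,61,212) rows: [-16.395 182.177   3.005] [-0.007 -0.    -0.002]
(0,61,115) rows: [-16.426 182.864 100.003] [-0.007 -0.    -0.002]
```

```bash
python3 jog.py '-3 35 0 0 0 0; -6 80 0 0 0 0; -10 125 0 0 0 0; -14 165 0 0 0 0; -15 182 0 0 0 0; -15 182 0 0 0 0;-15 182 0 0 0 0' && python3 jog.py '0 0 20 0 0 0;0 0 40 0 0 0;0 0 55 0 0 0;0 0 65 0 0 0;0 0 65 0 0 0;0 0 65 0 0 0'; python3 go.py "(0,60,115)"; python3 - <<'E'
from h import *
w=camrig.get_image('wrist');d=camrig.get_image('side');s=camrig.get_image('scene')
o=np.hstack([cv2.resize(w,(400,300)),cv2.resize(s[90:300,150:430],(400,300))])
cv2.imwrite('pics/m2.png',np.vstack([o,np.hstack([cv2.resize(d[60:230,150:377],(400,300)),cv2.resize(w[120:330,116:396],(400,300))])]))
E
```

```text
clock: 10.15
position: [459.8, -174.6, 211.9]
ee_rot: [-0.683, 0.731, 0.0, -0.0]
contact_force: [0.8, 0.4, -2.2]
gripper_width: 41.7
grasp_force: 61.2
clock: 10.75
position: [460.8, -174.8, 147.3]
ee_rot: [-0.683, 0.731, -0.0, -0.0]
contact_force: [-0.2, -1.0, -1.5]
gripper_width: 41.7
grasp_force: 61.2
box pos [ -0.377  59.607 147.313] clock 10.75
(0,60,115) rows: [-0.404 -0.374 32.313] [-0.    -0.    -0.002]
```

View pics/m2.png

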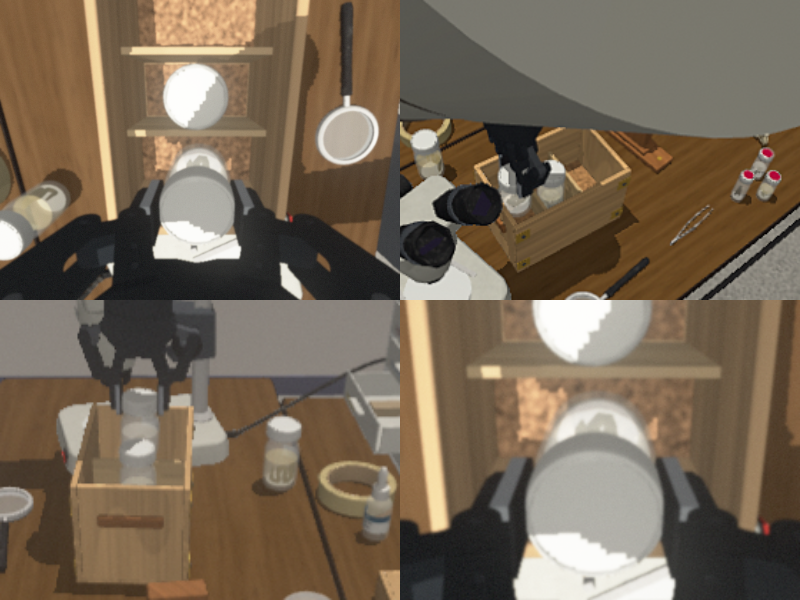

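The tall jar stands upright mid-bay (cap at (195,97) between dividers at rows 51 and 130). The short jar hangs clear inside its bay, and the arm is well above the eyepieces. Continuing down.

```bash
python3 jog.py '0 0 12 0 0 0;0 0 22 0 0 0;0 0 28 0 0 0;0 0 30 0 0 0;0 0 31 0 0 0;0 0 32 0 0 0;0 0 33 0 0 0; 0 0 33 0 0 0'
```

```text
clock: 11.7
position: [460.3, -174.8, 115.0]
ee_rot: [-0.683, 0.731, -0.0, 0.0]
contact_force: [-1.0, 0.0, 2.7]
gripper_width: 42.1
grasp_force: 61.6
```

```bash
python3 jog.py '0 0 1 0 0 0;0 0 1 0 0 0;0 0 1 0 0 0'
```

```text
clock: 12.0
position: [460.3, -174.9, 114.9]
ee_rot: [-0.683, 0.731, -0.001, 0.0]
contact_force: [-3.3, -0.4, 8.0]
gripper_width: 41.9
grasp_force: 62.3
```

Firm contact with the floor. Release, lift, and go to the middle jar at (642,-121.5).

```bash
python3 jog.py '0 0 0 0 0 0;0 0 0 0 0 0;0 0 0 0 0 0' 62; python3 jog.py '0 0 -10 0 0 0;0 0 -40 0 0 0;0 0 -80 0 0 0;0 0 -100 0 0 0;0 0 -100 0 0 0;0 0 -100 0 0 0'; python3 go.py "box((642.5,-122,150))" "box((642.5,-122,80))"
```

```text
clock: 12.3
position: [460.1, -174.6, 113.3]
ee_rot: [-0.683, 0.731, -0.0, 0.0]
contact_force: [0.7, -0.1, 0.1]
gripper_width: 62.2
grasp_force: 0.0
clock: 12.9
position: [459.8, -174.5, 213.7]
ee_rot: [-0.683, 0.731, -0.0, 0.0]
contact_force: [-0.6, 0.1, -0.1]
gripper_width: 61.7
grasp_force: 0.0
box pos [ -1.332  59.805 213.698] clock 12.9
box((642.5,-122,150)) rows: [ -64.852 -178.615   63.894] [-0.001  0.    -0.002]
box((642.5,-122,80)) rows: [ -64.821 -178.55   133.893] [-0.001  0.    -0.002]
```

```bash
python3 jog.py '-15 -45 0 0 0 0; -30 -90 0 0 0 0; -45 -130 15 0 0 0; -60 -165 40 0 0 0; -65 -178 60 0 0 0; -65 -178 60 0 0 0; -65 -178 60 0 0 0;-65 -178 60 0 0 0' 85 && python3 snap.py t3; python3 - <<'E'
import pickle
from h import *
c=pickle.load(open('pics/t3.pkl','rb'));im=cv2.imread('pics/t3.png')
hsv=cv2.cvtColor(im,cv2.COLOR_BGR2HSV);m=((hsv[...,1]<30)&(hsv[...,2]>165)).astype(np.uint8)*255
m=cv2.morphologyEx(m,cv2.MORPH_OPEN,np.ones((5,5),np.uint8))
for k in cv2.findContours(m,cv2.RETR_EXTERNAL,cv2.CHAIN_APPROX_NONE)[0]:
    if cv2.contourArea(k)>300: e=cv2.fitEllipse(k);p=plane(c,[e[0]],88)[0];print(np.round(e[0]),np.round(e[1]),p.round(1),box(p).round(1))
E
python3 go.py "box((642.5,-122,80))"
```

```text
clock: 13.7
position: [641.5, -122.3, 154.1]
ee_rot: [-0.683, 0.731, -0.0, 0.0]
contact_force: [-0.5, -0.4, 0.0]
gripper_width: 85.0
grasp_force: 0.0
[ 641.52497366 -122.31649578  154.05531582]
[341. 290.] [20. 92.] [582.3 -60.1  88. ] [113.4 182.   88. ]
[248. 222.] [46. 65.] [ 644.2 -115.6   88. ] [178.8 130.8  88. ]
[ 39. 252.] [ 83. 111.] [ 787.9 -103.1   88. ] [321.4 152.7  88. ]
[459. 253.] [ 98. 157.] [502.9 -83.6  88. ] [ 35.7 153.4  88. ]
box pos [176.673 123.85  154.631] clock 13.75
box((642.5,-122,80)) rows: [-0.434 -0.7   74.632] [-0.002 -0.    -0.002]
```

The cap blob is half in shadow, but its lower edge is consistent with y≈-121.5. Grasping.

```bash
python3 jog.py '0 -2 30 0 0 0; 0 -2 60 0 0 0; 0 -2 73 0 0 0; 0 -2 73 0 0 0; 0 -2 73 0 0 0' && python3 jog.py '0 0 0 0 0 0;0 0 0 0 0 0;0 0 0 0 0 0;0 0 0 0 0 0;0 0 0 0 0 0;0 0 0 0 0 0' 30 && python3 jog.py '0 0 -15 0 0 0;0 0 -50 0 0 0;0 0 -95 0 0 0;0 0 -130 0 0 0;0 0 -145 0 0 0;0 0 -145 0 0 0'; python3 go.py "(0,-61,225)" "(0,-61,115)"
```

```text
clock: 14.25
position: [644.7, -122.3, 82.0]
ee_rot: [-0.683, 0.731, -0.001, 0.001]
contact_force: [1.2, -0.9, 0.0]
gripper_width: 84.8
grasp_force: 0.0
clock: 14.85
position: [644.6, -122.1, 81.8]
ee_rot: [-0.683, 0.731, -0.001, 0.001]
contact_force: [-2.2, 0.5, 4.3]
gripper_width: 40.6
grasp_force: 60.7
clock: 15.45
position: [645.1, -122.1, 229.0]
ee_rot: [-0.683, 0.731, -0.002, 0.002]
contact_force: [0.2, -0.3, -1.8]
gripper_width: 40.6
grasp_force: 61.1
box pos [180.124 124.398 229.029] clock 15.45
(0,-61,225) rows: [185.733 179.803   2.757] [-0.007  0.    -0.002]
(0,-61,115) rows: [185.787 180.525 112.755] [-0.007  0.    -0.002]
```

```bash
python3 jog.py '20 20 0 0 0 0; 50 50 0 0 0 0; 85 85 0 0 0 0; 120 120 0 0 0 0; 155 150 0 0 0 0; 178 172 0 0 0 0; 186 181 0 0 0 0; 186 181 0 0 0 0;186 181 0 0 0 0' && python3 jog.py '0 0 20 0 0 0;0 0 45 0 0 0;0 0 70 0 0 0;0 0 85 0 0 0;0 0 85 0 0 0;0 0 85 0 0 0'; python3 go.py "(0,-61,114)"
```

```text
clock: 16.35
position: [450.8, -294.9, 224.6]
ee_rot: [-0.683, 0.731, 0.001, -0.0]
contact_force: [0.1, -0.1, -1.6]
gripper_width: 40.5
grasp_force: 61.1
clock: 16.95
position: [451.8, -294.8, 140.3]
ee_rot: [-0.683, 0.73, -0.0, -0.0]
contact_force: [1.0, -0.0, -2.2]
gripper_width: 40.9
grasp_force: 61.1
box pos [ -1.393 -60.762 140.322] clock 16.95
(0,-61,114) rows: [ 0.229 -1.399 26.322] [ 0. -0. -0.]
```

```bash
python3 jog.py '0 0 10 0 0 0;0 0 18 0 0 0;0 0 22 0 0 0;0 0 24 0 0 0;0 0 25 0 0 0;0 0 26 0 0 0;0 0 27 0 0 0; 0 0 27 0 0 0'
```

```text
clock: 17.75
position: [450.9, -295.5, 113.9]
ee_rot: [-0.683, 0.731, -0.0, 0.0]
contact_force: [-0.4, 0.1, 1.2]
gripper_width: 40.3
grasp_force: 61.3
```

```bash
python3 jog.py '0 0 1 0 0 0;0 0 1 0 0 0;0 0 1 0 0 0'
```

```text
clock: 18.05
position: [450.9, -295.7, 113.8]
ee_rot: [-0.683, 0.731, -0.001, -0.0]
contact_force: [-2.4, 0.1, 6.2]
gripper_width: 40.7
grasp_force: 61.9
```

Contact. Release, lift, and move above the board, turned to its yaw (+0.148 from the box).

```bash
python3 jog.py '0 0 0 0 0 0;0 0 0 0 0 0;0 0 0 0 0 0' 62; python3 jog.py '0 0 -10 0 0 0;0 0 -40 0 0 0;0 0 -80 0 0 0;0 0 -100 0 0 0;0 0 -100 0 0 0;0 0 -100 0 0 0'; python3 go.py "(*box((495,-449.5,180)),.148)"
```

```text
clock: 18.35
position: [450.8, -295.3, 112.2]
ee_rot: [-0.683, 0.731, -0.0, 0.0]
contact_force: [0.7, -0.4, -0.3]
gripper_width: 61.9
grasp_force: 0.0
clock: 18.95
position: [450.6, -295.1, 212.7]
ee_rot: [-0.683, 0.731, -0.0, 0.0]
contact_force: [0.8, 0.6, -0.2]
gripper_width: 62.2
grasp_force: 0.0
box pos [ -2.564 -61.142 212.718] clock 18.95
(*box((495,-449.5,180)),.148) rows: [150.981 -54.787  32.728] [-0.001  0.    -0.15 ]
```

```bash
python3 jog.py '40 -15 0 0 0 -0.04; 80 -30 0 0 0 -0.08; 120 -45 0 0 0 -0.12; 151 -55 0 0 0 -0.15; 151 -55 0 0 0 -0.15; 151 -55 0 0 0 -0.15;151 -55 0 0 0 -0.15' 85; python3 snap.py b1; python3 - <<'E'
import cv2
cv2.imwrite('pics/b1z.png',cv2.resize(cv2.imread('pics/b1.png'),(800,600),interpolation=cv2.INTER_CUBIC))
E
```

```text
clock: 19.65
position: [494.8, -448.7, 211.3]
ee_rot: [0.736, -0.677, -0.001, 0.0]
contact_force: [0.0, 0.4, -0.1]
gripper_width: 85.2
grasp_force: 0.0
[ 494.76414145 -448.69873551  211.28072874]
```

View pics/b1z.png

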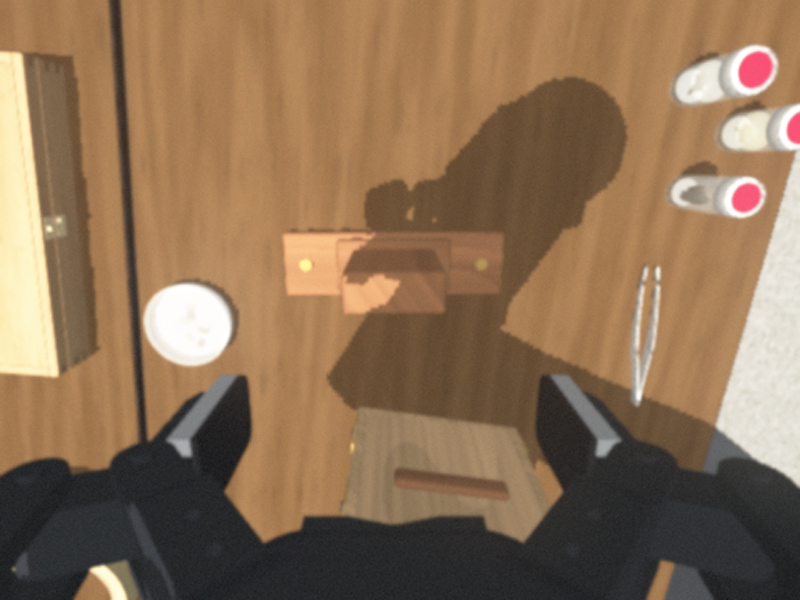

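The board is square to the tool. Its sole corners are (284,234), (502,232), (502,293) and (288,295), with the grip top from (342,275) to (445,313). The finger midpoint column is ~393 and the grip's is ~394.

```bash
python3 - <<'E'
import pickle
from h import *
np.set_printoptions(suppress=True,precision=1)
c=pickle.load(open('pics/b1.pkl','rb'))
P=plane(c,np.array([(284,234),(502,232),(502,293),(288,295)])*.64,12);print(P,P.mean(0))
G=plane(c,np.array([(343,274),(438,273),(445,313),(343,313)])*.64,90);print(G,G.mean(0))
B=pickle.load(open('pics/w2.pkl','rb'));b=lambda p:np.array(p)/1.7+[225-455/1.7-.2,20-.2]
for u,v in(((284,234),(466,44)),((502,232),(676,26)),((343,313),(544,71)),((445,313),(637,48))): print(*tri([c,B],[np.array(u)*.64,b(v)]))
E
python3 go.py "(*box((495,-449.5,55)),.148)"
```

```text
[[ 569.2 -464.2   12. ]
 [ 423.6 -477.6   12. ]
 [ 417.5 -435.7   12. ]
 [ 565.4 -421.9   12. ]] [ 493.9 -449.9   12. ]
[[ 521.6 -458.4   90. ]
 [ 472.3 -463.    90. ]
 [ 466.2 -441.6   90. ]
 [ 520.4 -437.2   90. ]] [ 495.1 -450.1   90. ]
[ 569.9 -463.7    8.9] [0.1, 0.1]
[ 421.8 -476.8    4.7] [0.1, 0.1]
[ 520.6 -436.5   87.8] [0.0, 0.0]
[ 469.8 -446.1  102.9] [1.8, 1.8]
box pos [  51.869 -211.296  211.89 ] clock 19.7
(*box((495,-449.5,55)),.148) rows: [  1.087  -0.067 156.889] [0.001 0.001 0.001]
```

```bash
python3 jog.py '1 0 45 0 0 -0.008; 1 0 90 0 0 -0.008; 1 0 130 0 0 -0.008; 1 0 155 0 0 -0.008;1 0 159 0 0 -0.008; 1 0 159 0 0 -0.008;1 0 159 0 0 -0.008' && python3 jog.py '0 0 0 0 0 0;0 0 0 0 0 0;0 0 0 0 0 0;0 0 0 0 0 0;0 0 0 0 0 0;0 0 0 0 0 0' 40 && python3 jog.py '0 0 -15 0 0 0;0 0 -50 0 0 0;0 0 -95 0 0 0;0 0 -130 0 0 0;0 0 -150 0 0 0;0 0 -150 0 0 0;0 0 -150 0 0 0'; python3 go.py "(0,-100,200)" "(0,74,200)" "(0,74,185)"
```

```text
clock: 20.4
position: [496.7, -451.1, 55.7]
ee_rot: [0.739, -0.674, 0.002, -0.0]
contact_force: [-0.3, -0.2, 0.3]
gripper_width: 84.8
grasp_force: 0.0
clock: 21.0
position: [496.1, -451.3, 55.2]
ee_rot: [0.738, -0.674, 0.001, -0.0]
contact_force: [-0.6, 1.1, 6.7]
gripper_width: 55.4
grasp_force: 62.2
clock: 21.7
position: [494.9, -450.1, 202.7]
ee_rot: [0.738, -0.675, -0.001, -0.0]
contact_force: [0.1, -0.7, -2.2]
gripper_width: 55.4
grasp_force: 61.5
box pos [  51.853 -212.867  202.66 ] clock 21.7
(0,-100,200) rows: [-119.531   33.748    2.839] [0.    0.001 0.155]
(0,74,200) rows: [-291.432    6.801    3.079] [0.    0.001 0.155]
(0,74,185) rows: [-291.41     6.798   18.079] [0.    0.001 0.155]
```

The grip is firm (55.4 mm). The underside sits 55.3 below the TCP, so on the rim the TCP will be at z≈180.

```bash
python3 jog.py '-20 8 0 0 0 0.02;-60 18 0 0 0 0.06; -100 26 0 0 0 0.1; -140 26 0 0 0 0.13; -180 24 0 0 0 0.155; -215 18 0 0 0 0.155; -250 13 0 0 0 0.155; -275 9 0 0 0 0.155; -290 7 0 0 0 0.155;-290 7 0 0 0 0.155' && python3 jog.py '0 0 0 0 0 0; 0 0 0 0 0 0;0 0 0 0 0 0'; python3 go.py "(0,73,184)"; python3 snap.py p1
```

```text
clock: 22.7
position: [461.2, -160.8, 201.4]
ee_rot: [-0.685, 0.729, 0.002, -0.001]
contact_force: [-1.1, 0.3, -1.1]
gripper_width: 55.4
grasp_force: 61.5
clock: 23.0
position: [462.1, -163.2, 202.8]
ee_rot: [-0.683, 0.73, 0.0, -0.0]
contact_force: [0.5, -0.7, -1.6]
gripper_width: 55.6
grasp_force: 61.5
box pos [  0.169  71.264 202.765] clock 23.0
(0,73,184) rows: [-1.736  0.147 18.765] [ 0.001 -0.    -0.   ]
[ 462.0682746  -163.20205037  202.76470793]
```

```bash
python3 jog.py '-2 0 8 0 0 0;-2 0 15 0 0 0;-2 0 18 0 0 0;-2 0 20 0 0 0;-2 0 21 0 0 0;-2 0 22 0 0 0;-2 0 22 0 0 0;-2 0 22 0 0 0'
```

```text
clock: 23.85
position: [462.6, -160.5, 181.5]
ee_rot: [-0.684, 0.73, -0.0, 0.0]
contact_force: [1.1, 0.3, -2.1]
gripper_width: 55.4
grasp_force: 61.5
```

```bash
python3 jog.py '0 0 1 0 0 0;0 0 1 0 0 0;0 0 1 0 0 0';  python3 -c "
from h import *
s=arm.read_state();print(s['contact_force'],s['wrist_torque'],box(s['position']))"
```

```text
clock: 24.15
position: [462.5, -160.5, 180.3]
ee_rot: [-0.684, 0.73, -0.0, 0.0]
contact_force: [-0.3, -0.2, -1.1]
gripper_width: 55.5
grasp_force: 61.5
[-0.28380461 -0.23039009 -1.09089101] [-0.06550418  0.00894495  0.09002124] [  0.43406093  74.00977554 180.33800064]
```

```bash
python3 jog.py '0 0 1 0 0 0;0 0 1 0 0 0;0 0 1 0 0 0';  python3 -c "
from h import *
s=arm.read_state();print(s['wrist_torque'],box(s['position']))"
```

```text
clock: 24.45
position: [462.5, -160.5, 180.2]
ee_rot: [-0.684, 0.73, -0.0, 0.0]
contact_force: [-3.1, 1.8, 5.5]
gripper_width: 55.5
grasp_force: 61.9
[0.42147382 0.62846161 0.07391597] [  0.45900376  73.94828021 180.15458681]
```

The board rests on the rim at 5.5 N. Now the flat sweep toward the other end.

```bash
python3 jog.py '5 0 0.5 0 0 0;15 0 0.5 0 0 0;28 0 0.5 0 0 0;42 0 0.5 0 0 0;56 0 0.5 0 0 0;70 0 0.5 0 0 0;84 0 0.5 0 0 0;98 0 0.5 0 0 0;110 0 0.5 0 0 0;120 0 0.5 0 0 0';python3 jog.py '3 0 0 0 0 0;4 0 0 0 0 0;4 0 0 0 0 0;4 0 0 0 0 0';  python3 snap.py q1; python3 -c "
from h import *
s=arm.read_state();print(s['wrist_torque'],box(s['position']))
import pickle
c=pickle.load(open('pics/q1.pkl','rb'));cv2.imwrite('pics/q1z.png',cv2.resize(cv2.imread('pics/q1.png'),(800,600),interpolation=cv2.INTER_CUBIC))"
```

```text
clock: 25.45
position: [456.2, -280.2, 180.3]
ee_rot: [-0.683, 0.73, -0.001, 0.001]
contact_force: [2.5, 6.8, 7.3]
gripper_width: 55.5
grasp_force: 62.3
clock: 25.85
position: [455.9, -283.9, 180.2]
ee_rot: [-0.684, 0.73, -0.001, 0.001]
contact_force: [0.5, 4.7, 6.7]
gripper_width: 55.1
grasp_force: 62.4
[ 455.93541684 -283.91372477  180.24176721]
[ 1.44764502  0.04244566 -0.24288141] [  2.0128407  -49.58252702 180.24520565]
```

View pics/q1z.png

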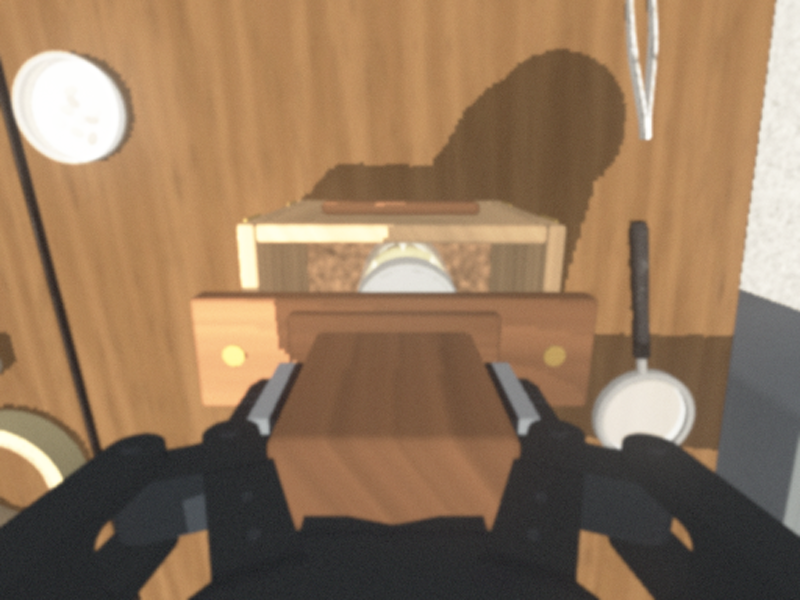

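The outer rim edge is at row ~224 (left) to 226 (right). The board's lower front edge is at ~293 (left) to 295 (right), parallel to it. Next: the distance still to go.

```bash
python3 - <<'E'
import pickle
from h import *
np.set_printoptions(suppress=True,precision=1)
c=pickle.load(open('pics/q1.pkl','rb'))
im=cv2.GaussianBlur(cv2.imread('pics/q1.png'),(3,3),0).astype(int)
for u in(170,190,300,340): print(u,[(r,*im[r,u]) for r in list(range(139,156))])
for u in(140,170,340,365): print(u,[(r,*im[r,u]) for r in range(184,196)])
f=lambda P:[box(p) for p in plane(c,np.array(P)*.64,125)]
print(f([(237,223),(565,226)]),f([(195,293),(597,295)]))
E
```

```text
170 [(139, np.int64(107), np.int64(142), np.int64(175)), (140, np.int64(108), np.int64(143), np.int64(176)), (141, np.int64(112), np.int64(149), np.int64(182)), (142, np.int64(126), np.int64(169), np.int64(203)), (143, np.int64(156), np.int64(204), np.int64(232)), (144, np.int64(190), np.int64(235), np.int64(250)), (145, np.int64(216), np.int64(250), np.int64(255)), (146, np.int64(226), np.int64(253), np.int64(255)), (147, np.int64(228), np.int64(254), np.int64(255)), (148, np.int64(228), np.int64(253), np.int64(255)), (149, np.int64(227), np.int64(253), np.int64(255)), (150, np.int64(226), np.int64(253), np.int64(255)), (151, np.int64(225), np.int64(253), np.int64(255)), (152, np.int64(221), np.int64(252), np.int64(255)), (153, np.int64(207), np.int64(245), np.int64(254)), (154, np.int64(176), np.int64(222), np.int64(244)), (155, np.int64(138), np.int64(182), np.int64(215))]
190 [(139, np.int64(104), np.int64(139), np.int64(171)), (140, np.int64(105), np.int64(139), np.int64(172)), (141, np.int64(109), np.int64(144), np.int64(178)), (142, np.int64(121), np.int64(161), np.int64(196))
[... 4347 characters left out ...]
138), np.int64(184)), (185, np.int64(90), np.int64(133), np.int64(177)), (186, np.int64(82), np.int64(120), np.int64(160)), (187, np.int64(72), np.int64(103), np.int64(138)), (188, np.int64(65), np.int64(91), np.int64(123)), (189, np.int64(64), np.int64(88), np.int64(120)), (190, np.int64(66), np.int64(91), np.int64(125)), (191, np.int64(70), np.int64(97), np.int64(135)), (192, np.int64(74), np.int64(103), np.int64(144)), (193, np.int64(78), np.int64(107), np.int64(151)), (194, np.int64(80), np.int64(110), np.int64(155)), (195, np.int64(81), np.int64(113), np.int64(158))]
[array([ 60. , -95.9, 125. ]), array([-61.5, -95. , 125. ])] [array([ 78.6, -69. , 125. ]), array([-76.5, -68.5, 125. ])]
```

The remaining distance is about 26 mm. I'll finish the sweep and measure again numerically.

```bash
python3 jog.py '6 0 0 0 0 0;14 0 0 0 0 0;20 0 0 0 0 0;24 0 0 0 0 0;26 0 0 0 0 0;26 0 0 0 0 0;26 0 0 0 0 0'; python3 snap.py q2; python3 - <<'E'
import pickle
from h import *
np.set_printoptions(suppress=True,precision=1)
c=pickle.load(open('pics/q2.pkl','rb'))
s=arm.read_state();print(box(s['position']),s['contact_force'])
g=cv2.cvtColor(cv2.GaussianBlur(cv2.imread('pics/q2.png'),(3,3),0),cv2.COLOR_BGR2GRAY)
for y in(-96,-74): print(proj(c,[np.r_[CTR+M@[x,y],125] for x in(55,40,-40,-55)]))
for x in(70,50,30,-30,-50,-70):
    u,v=proj(c,[np.r_[CTR+M@[x,-96],125]])[0].round().astype(int);print(u,v,list(g[v-8:v+13,u]))
E
```

```text
clock: 26.6
position: [454.1, -310.3, 180.2]
ee_rot: [-0.684, 0.73, -0.001, 0.001]
contact_force: [0.6, 2.7, 6.1]
gripper_width: 55.6
grasp_force: 62.3
[ 454.08627144 -310.33126302  180.23677981]
[  1.9 -76.1 180.2] [0.7 2.5 4.8]
[[163.5 186.7]
 [188.4 186.8]
 [321.4 187.2]
 [346.4 187.2]]
[[166.2 221. ]
 [190.3 221. ]
 [319.2 221.4]
 [343.4 221.5]]
139 187 [np.uint8(144), np.uint8(144), np.uint8(145), np.uint8(145), np.uint8(144), np.uint8(141), np.uint8(135), np.uint8(124), np.uint8(110), np.uint8(103), np.uint8(111), np.uint8(133), np.uint8(161), np.uint8(184), np.uint8(199), np.uint8(208), np.uint8(212), np.uint8(213), np.uint8(214), np.uint8(215), np.uint8(215)]
172 187 [np.uint8(146), np.uint8(146), np.uint8(145), np.uint8(145), np.uint8(145), np.uint8(144), np.uint8(138), np.uint8(125), np.uint8(112), np.uint8(106), np.uint8(110), np.uint8(126), np.uint8(149), np.uint8(173), np.uint8(191), np.uint8(201), np.uint8(207), np.uint8(209), np.uint8(210), np.uint8(210), np.uint8(211)]
205 187 [np.uint8(140), np.uint8(141), np.uint8(141), np.uint8(142), np.uint8(141), np.uint8(138), n
[... 489 characters left out ...]
uint8(126), np.uint8(122), np.uint8(115), np.uint8(107)]
338 187 [np.uint8(143), np.uint8(144), np.uint8(145), np.uint8(145), np.uint8(147), np.uint8(147), np.uint8(142), np.uint8(129), np.uint8(110), np.uint8(98), np.uint8(96), np.uint8(102), np.uint8(111), np.uint8(119), np.uint8(124), np.uint8(125), np.uint8(126), np.uint8(127), np.uint8(127), np.uint8(127), np.uint8(127)]
371 187 [np.uint8(146), np.uint8(144), np.uint8(144), np.uint8(145), np.uint8(146), np.uint8(144), np.uint8(138), np.uint8(125), np.uint8(109), np.uint8(97), np.uint8(96), np.uint8(100), np.uint8(107), np.uint8(114), np.uint8(119), np.uint8(122), np.uint8(124), np.uint8(125), np.uint8(126), np.uint8(127), np.uint8(128)]
```

The board edge sits at row 186 in every column, in line with the end, and no rim strip shows. Release and retreat upward.

```bash
python3 jog.py '0 0 -1.5 0 0 0;0 0 -1.5 0 0 0' && python3 jog.py '0 0 0 0 0 0;0 0 0 0 0 0;0 0 0 0 0 0;0 0 0 0 0 0' 80 && python3 jog.py '0 0 -15 0 0 0;0 0 -45 0 0 0;0 0 -85 0 0 0;0 0 -120 0 0 0;0 0 -130 0 0 0;0 0 -130 0 0 0;0 0 -130 0 0 0'; python3 snap.py e1; python3 - <<'E'
import pickle
from h import *
np.set_printoptions(suppress=True,precision=1)
w=cv2.imread('pics/e1.png');s=camrig.get_image('scene');d=camrig.get_image('side')
cv2.imwrite('pics/e.png',np.vstack([np.hstack([cv2.resize(s[120:300,150:390],(400,300)),cv2.resize(d[60:240,150:390],(400,300))]),np.hstack([cv2.resize(w,(400,300)),cv2.resize(w[96:288,128:384],(400,300))])]))
E
```

```text
clock: 26.85
position: [452.9, -310.2, 180.3]
ee_rot: [-0.684, 0.73, -0.0, 0.0]
contact_force: [0.5, 0.1, 1.0]
gripper_width: 55.6
grasp_force: 62.0
clock: 27.25
position: [452.7, -310.2, 180.2]
ee_rot: [-0.684, 0.73, 0.0, -0.0]
contact_force: [-0.1, -0.0, 0.1]
gripper_width: 79.8
grasp_force: 0.0
clock: 27.95
position: [452.2, -309.8, 308.9]
ee_rot: [-0.684, 0.73, 0.001, -0.0]
contact_force: [0.4, -0.2, 0.2]
gripper_width: 80.1
grasp_force: 0.0
[ 452.1816259  -309.75544124  308.85871098]
```

View pics/e.png

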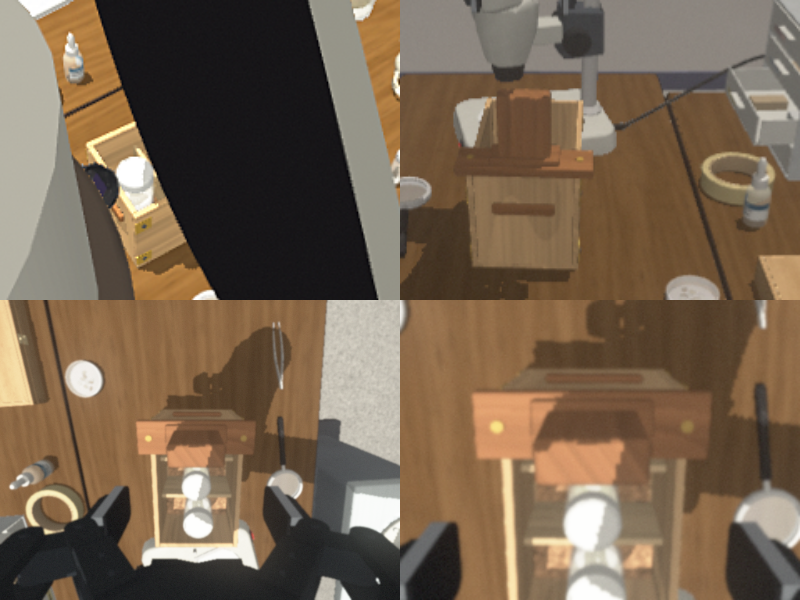

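The board lies flat and flush with the far end (wrist crop, edge at row ~392). The caps are upright below the rim, and the other things haven't moved.

```bash
python3 -c "
from bench import arm, camrig, order
print(order.job_done())"
```

```text
the job is handed in; nothing more can be done
None
```

The job is handed in: the three jars stand upright in their matching bays below the rim, and the strike board was swept along the rim and left lying flush (to about 1 mm) with the end away from the microscope, at about 28 s of the 72 s allowed.

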